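Clamp the book scanner's lens in the V-block and hold it

TASK

Lay the black lens barrel with the brass ring gently into the aluminium V-block of the checking stand, centred along the block and with its brass-ringed glass end towards the green sight plate, and let it go. Then swing the sprung clamp arm down over it with its red paddle until it is fully down on its stop, and finish while still holding it down there, so that the barrel stays pressed onto both sides of the V. Do not drop the barrel on the table, and leave the white lens and the other things on the table where they are.

Things in the scene. Friction and masses are not known exactly. Their poses are not given: they have to be found in the camera images.
- lens: The black lens barrel to be clamped: a plain cylinder, 36 mm in diameter, 120 mm long, about 0.2 kg, loose, lying level in one of the two blue rests. Origin at the middle of the barrel on its axis; its y axis runs along the barrel, z is up at the start, and the glass end with the 10 mm wide brass ring is at -y.
- lens_glass (a point): Centre of the black barrel's glass (brass-ringed) end face, 60 mm from its middle.
- other_lens: A white lens barrel of the same size with an orange ring, in the other blue rest. Leave it alone. Origin and axes as for the black barrel.
- rest_a: Blue rest fixed to the table: foot 85 x 135 x 8 mm, with two V saddles along its y axis (each from 36 to 56 mm either side of the middle, 41 mm high); the middle 72 mm of the barrel is free to grip across from above. Barrel axis 42 mm above the table. Origin at the centre of the underside, z up. Holds the black barrel.
- rest_b: A second rest like rest_a, with the white barrel. The two may stand in either order.
- stand: Checking stand fixed to the table: dark base plate 155 x 195 x 15 mm with an aluminium 90 degree V-block, the V along its y axis. Origin on the table below the middle of the V; z up, x away from the robot. A seated barrel's axis is 55 mm above the table at x = 0, its top at 73 mm. The green sight plate (70 mm wide, top 90 mm high) is at y = -105 mm; the clamp arm is hinged at the +x side.
- v_near: Near (-x) sloping side of the V: one contact line. Origin and axes as the stand. The block is two saddles, each from 26 to 58 mm either side of the middle, tops 54 mm above the table; the 52 mm finger slot between them goes down to the base plate.
- v_far: The far (+x) sloping side of the V, both saddles: the other contact line. Same origin and axes as the stand.
- clamp (a joint): Clamp arm angle, rad: 0 = fully down on its fixed stop, level, pointing to the stand's -x over the middle of the V; grows as it swings up and back to 1.9 (open, a light spring keeps it there and lifts it if let go). Hinge along the stand's y axis at x = 80 mm, 73 mm above the table. Needs under 4 N at the paddle until the roller meets the barrel (0.08 rad), then up to 8 N at the stop.
- clamp_arm: Clamp arm: steel bar 16 mm wide, 10 mm thick, ending in a red paddle 36 mm long and 42 mm wide, 107 to 143 mm along the arm. Origin on the hinge axis, turning with the arm; -x points along the arm, z to its outer side (top when down, far from the robot when open). Outer face at z = 29 mm.
- paddle (a point): Centre of the paddle's outer face (top when down, far side when open), 125 mm along the arm from the hinge and 29 mm above its axis line: push here.
- pad: Brass fork with a white roller (16 mm in diameter, 18 mm wide, free to turn) on a spring plunger (12 mm of travel) under the clamp arm, 80 mm along it from the hinge: this presses on the barrel. The roller's underside is 30 mm below the middle of the bar, and yields about 6 mm when the arm is fully down on a barrel. Origin at the middle of the roller's pressing line.
- blower: Red rubber dust blower, 58 mm wide and 105 mm tall, standing: leave alone.
- wipes: White jar with a blue cap, 64 mm wide and 85 mm tall: leave alone.
- driver: Screwdriver lying on the table: leave alone.
- book: Red book 215 x 155 x 32 mm lying on the table: leave alone.

How it is judged:
By the outcome, as a careful person would: the job done as asked, in the order asked, and still so for the second after the job is handed in, while the arm keeps its last pose, push and grip.
It also fails if it takes over 64 s, if anything falls off the work surface, if the arm or the gripper's body presses on something with over 40 N, if the wrist force passes 120 N, or if a joint passes its speed limit or range.

ROBOT

A 7-joint arm with a two-finger parallel gripper is mounted at the origin on the work surface. World frame = base frame: x ahead of the robot, y to its left, z up, the work surface at z = 0. Lengths are in m, angles in rad, forces in N, time in s.
With the tool pointing down it reaches from about 0.4 to 0.9 m from the base axis. Payload 5.6 kg.
Tool frame: the origin (TCP) lies at the very end of the fingers, on their centre line; the grasp point (between the pads) lies 19 mm behind it; z points along the fingers, y is the line along which they close (so a half turn about z gives the same grasp; the last joint's range is limited). The gripper opens to 92 mm and grips with 3 to 60 N. Pads are 20 mm wide; open, the fingers measure 128 mm over their backs; the gripper's body (75 mm by 189 mm) begins 69 mm behind the grasp point.
Start: joints at [1.3, 0.468, -0.012, 1.603, 0.006, 1.071, -0.056], TCP at [0.147, -0.633, 0.189] pointing down, gripper open.
Joint ranges: [-2.53, 2.53], [-0.31, 2.02], [-1.57, 1.55], [0.28, 2.44], [-1.29, 4.43], [0.15, 1.84], [-2.92, 2.92]. Speed limits (rad/s): [2.57, 2.57, 3.14, 3.14, 3.14, 3.14, 3.14].

INTERFACE

Orientations are given as a unit quaternion [x, y, z, w].
In Python, from station import arm, eyes, close_job gives the robot as it stands.
- The arm moves only by the shell command python3 -m jog 'ROWS' [OPENING] [FORCE]. ROWS is JSON, a list that holds one entry, the list of rows, each a list of 6 numbers: the shift along the tool's x, y, z in cm, then the turn, a rotation vector about the tool's x, y, z in rad. In form: [[[x, y, z, ax, ay, az], ...]]. A call has 1 to 10 rows; each row is the pose to reach, as a shift and turn from the pose commanded when the call began, along the tool's axes at that moment; what a row does not reach only later rows make up. A row lasts 1/10 s, in which the tool goes at most 50 mm and 8.59 degrees, less where a joint would pass 70% of its speed; a pose out of reach is approached as far as the arm can. A call with a gripper value outside its range is refused whole. OPENING is the gripper's target within -1 to 1 (fully open at 1, half-way at 0, shut at -1), set as the call begins (- or left out, the last holds). The fingers move at their own pace and stop on an object; FORCE is the grip in N (left out, the last holds). Time passes only in rows, so rows that repeat a pose let the fingers close. It gives the time, the measured TCP pose, the force, the opening and the grip force at its end, in the units of the state.
- arm.observe(): the state, without advancing time (a new reading comes with each control period).
- eyes.camera(name): name is "scene" or "top" or "wrist"; returns the picture (384x512x3 uint8, red, green, blue); there is no depth.
- eyes.camera_info(name): a dict with "K" (3x3 intrinsics, pixels), "rvec" (rotation vector, rad) and "tvec" (3), from world to camera coordinates, as OpenCV has them. Camera axes: x right, y down, z forward; pixel columns grow to the right and rows downward; lengths in m; the calibration is good to about 2 mm. A picture is of the moment at which its call begins: read the wrist's pose just before it. camera_info takes no time and is no camera call; for the wrist camera it gives the pose at the moment of the call.
- close_job(): hands the job in; it is judged then, once.
Trained networks look in the newest picture that a camera, given by its name, has taken for a name from the list of things; names that differ only in an ending like _2 or _b are one class to them, and where a whole thing is asked for, a point or a joint stands for the part that bears it (a point fixed in the world has none). Each returns a list of dicts, best first, with "confidence" (0 to 1); they miss things now and then, are a little off and sometimes report something else, mostly with a low value. They report only what shows in the picture. A call takes as long as a camera call.
- eyes.find_in(camera, name): "rect" ([left, top, width, height] in pixels, round what is visible of it).
- eyes.trace(camera, name): "region" (384x512 bool, what is visible of it) and "rect" ([left, top, width, height] in pixels, round what is visible of it).
- eyes.mark_of(camera, name): "position" ([column, row] in pixels: a listed point, or the origin of a listed thing).
The state is a dict: "t": time; "joint_pos": joint angles; "dq": joint speeds; "joint_torque": joint torques, N m; "position": TCP position; "eef_rot": TCP orientation; "ft_force": force on the tool from outside, world axes, zero at the start; "moment": the same for the moment, N m; "width": opening from 0.0 (shut) to 1.0 (fully open); "grip_force": force on a finger pad.
Only numpy, scipy, OpenCV 4.12 (cv2) and the standard library are available. Lean on these libraries where they do the work, as an engineer would, in place of code of your own. Each camera call takes 0.05 s, during which the arm holds its last target. There are 200 camera calls.

## Working session

There is one attempt and no reset: what is moved stays moved. The work goes in short steps, Python scripts to look and compute and a shell command to move; the robot and the scene stay as the last step left them, time stands still between calls to the robot, and variables do not carry over. Pictures are saved under pics/ and viewed, at most 10 in all, crops included, and the job is handed in when it is done.

```bash
mkdir -p pics; ls; cat > h.py <<'E'
import numpy as np, cv2
from scipy.spatial.transform import Rotation as R
from station import arm, eyes, close_job
def cam(n):
    i=eyes.camera_info(n); Rm=cv2.Rodrigues(np.array(i["rvec"],float))[0]
    return np.array(i["K"],float),Rm,np.array(i["tvec"],float).ravel()
def at_z(n,px,z,c=None):
    K,Rm,t=c or cam(n); d=Rm.T@np.linalg.inv(K)@np.array([px[0],px[1],1.]); o=-Rm.T@t
    return o+d*(z-o[2])/d[2]
def proj(n,P,c=None):
    K,Rm,t=c or cam(n); p=K@(Rm@np.asarray(P,float)+t); return p[:2]/p[2]
def save(n,f):
    im=eyes.camera(n); cv2.imwrite("pics/"+f,im[:,:,::-1]); return im
E
python3 - <<'E'
from h import *
s=arm.observe(); print({k:np.round(v,3) for k,v in s.items()})
a=save("scene","s0.png"); b=save("top","t0.png")
cv2.imwrite("pics/both0.png",cv2.resize(np.vstack([a,b])[:,:,::-1],None,fx=.78,fy=.78))
for c in("scene","top"):
    K,Rm,t=cam(c); print(c,np.round(-Rm.T@t,3),np.round(K[0],1))
    for n in("lens","other_lens","rest_a","stand","lens_glass","paddle","clamp_arm","v_near","pad"):
        r=eyes.mark_of(c,n); print(c,n,[(np.round(x["position"],1),round(x["confidence"],2)) for x in r[:3]])
E
```

```text
pics
{'t': np.float64(0.0), 'joint_pos': array([ 1.3  ,  0.468, -0.012,  1.604,  0.006,  1.071, -0.056]), 'dq': array([-0.001,  0.002,  0.001, -0.   ,  0.   , -0.001,  0.001]), 'joint_torque': array([ 0.0000e+00, -5.2057e+01, -1.2000e-02, -2.4375e+01, -5.7000e-02,
        1.7000e-02,  0.0000e+00]), 'position': array([ 0.147, -0.633,  0.188]), 'eef_rot': array([ 0.994,  0.114, -0.   , -0.001]), 'ft_force': array([0.278, 0.665, 0.227]), 'moment': array([-0.023,  0.023,  0.087]), 'grip_force': np.float64(0.0), 'width': np.float64(0.999)}
scene [1.118 0.459 0.871] [354.6   0.  258.8]
scene lens [(array([318.1, 227.9]), 0.68)]
scene other_lens [(array([276.3, 251.7]), 0.59)]
scene rest_a [(array([322.6, 236.4]), 0.95), (array([274.9, 262. ]), 0.94)]
scene stand [(array([210.9, 201.3]), 0.81)]
scene lens_glass [(array([300.5, 219.4]), 0.64)]
scene paddle [(array([160.9, 178.6]), 0.71)]
scene clamp_arm [(array([188.4, 192.9]), 0.56), (array([317.3, 226.5]), 0.21)]
scene v_near [(array([211.9, 201.4]), 0.79), (array([159.8, 178.5]), 0.5)]
scene pad [(array([175.5, 181.7]), 0.65)]
top [ 0.336 -0.021  1.348] [388.9   0.  255. ]
top lens []
top other_lens [(array([204.3, 152.6]), 0.68), (array([190.1, 203.1]), 0.42)]
top rest_a [(array([191.3, 204.2]), 0.95), (array([205.8, 160. ]), 0.73), (array([320.9, 127.2]), 0.67)]
top stand [(array([301.3, 178.5]), 0.66), (array([136.9, 177.3]), 0.24)]
top lens_glass [(array([205.9, 200.8]), 0.95), (array([313.5, 142.2]), 0.65)]
top paddle [(array([324.4, 125.2]), 0.65)]
top clamp_arm [(array([311.1, 155.2]), 0.75)]
top v_near [(array([297.4, 182.1]), 0.65)]
top pad [(array([313.4, 141.1]), 0.41)]
```

View pics/both0.png

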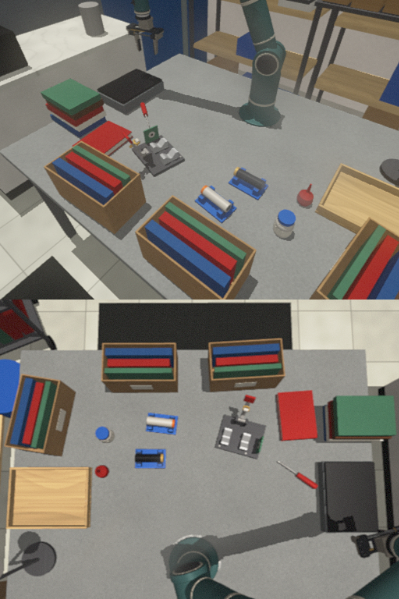

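The scene shows the black barrel in the nearer rest, at top-camera px (191,203) with its brass end to the right. The white barrel is at (206,155) and the stand at about (301,178), with its sight plate on the right and the clamp arm open at the back. Next I'll measure these and zoom in.

```bash
python3 - <<'E'
from h import *
im=save("top","t1.png"); c=im[100:230,165:355]
cv2.imwrite("pics/t1c.png",cv2.resize(c[:,:,::-1],None,fx=4,fy=4,interpolation=cv2.INTER_CUBIC))
for n,z in(("lens",.06),("lens_glass",.042),("rest",0.03)):
    pass
print("rest top",at_z("top",(191.3,204.2),0), "scene",at_z("scene",(322.6,236.4),0))
print("lens scene",at_z("scene",(318.1,227.9),.042),"glass top",at_z("top",(205.9,200.8),.042),"glass sc",at_z("scene",(300.5,219.4),.042))
print("stand",at_z("top",(301.3,178.5),0),at_z("scene",(210.9,201.3),0))
for c in("top","scene"):
  for n in("lens","rest_a","stand"):
    for r in eyes.trace(c,n)[:2]:
        (x,y),(w,h),a=cv2.minAreaRect(np.argwhere(r["region"])[:,::-1].astype(np.float32))
        print(c,n,round(r["confidence"],2),np.round([x,y,w,h,a],1))
E
```

```text
rest top [0.4443927  0.19630636 0.        ] scene [ 4.35180730e-01  2.02152414e-01 -1.11022302e-16]
lens scene [0.44753884 0.1873518  0.042     ] glass top [0.45236168 0.1405012  0.042     ] glass sc [0.45067107 0.12639647 0.042     ]
stand [ 0.53338331 -0.18746993  0.        ] [ 0.5325852  -0.17947291  0.        ]
top lens 0.88 [190.5 203.   10.   37.   90. ]
top rest_a 0.86 [192.  203.5  23.   38.   90. ]
top rest_a 0.65 [206.8 158.6  38.7  24.2   6.7]
top stand 0.65 [312.2 160.2  57.7  76.   15.6]
scene lens 0.62 [318.9 227.8  41.7  12.3  29.1]
scene rest_a 0.86 [319.  234.7  45.3  26.7  29.2]
scene rest_a 0.72 [276.3 261.5  47.6  28.9  40. ]
scene stand 0.66 [195.7 188.4  76.8  47.1  52.1]
scene stand 0.33 [171.3 184.8  39.6   7.8  45. ]
```

View pics/t1c.png

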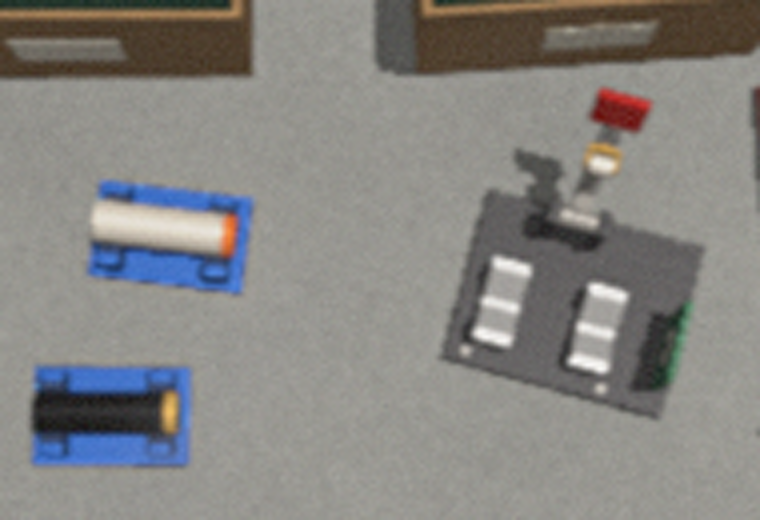

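The crop shows the black barrel lying along world y with its brass end at crop px (170,410), which is -y. The V saddles centre near crop (551,316) and the stand is yawed about -14°. The paddle is open at crop (620,110). Next I'll move in for a closer wrist view.

```bash
cat >> h.py <<'E'
def Rt(psi,tilt=(0,0,0)):
    c,s=np.cos(psi),np.sin(psi)
    return R.from_rotvec(tilt)*R.from_matrix(np.array([[c,s,0],[s,-c,0],[0,0,-1]]))
def row(p,psi,tilt=(0,0,0)):
    s=arm.observe(); Rc=R.from_quat(s["eef_rot"])
    r=np.r_[Rc.inv().apply(np.array(p)-s["position"])*100,(Rc.inv()*Rt(psi,tilt)).as_rotvec()]
    print("row",np.round(r,3).tolist(),"|cm|",round(np.linalg.norm(r[:3]),1))
E
python3 - <<'E'
from h import *
K,Rm,t=cam("wrist"); s=arm.observe(); Rc=R.from_quat(s["eef_rot"])
print("cam in tool",Rc.inv().apply(-Rm.T@t-s["position"]),"axes",np.round(Rc.inv().as_matrix()@Rm.T,3).tolist(),K[0])
print(s["t"]); row((.42,-.25,.32),np.radians(76))
E
```

```text
cam in tool [ 0.06725478  0.00058557 -0.19525797] axes [[0.0, -0.971, -0.239], [1.0, 0.0, -0.0], [0.0, -0.239, 0.971]] [270.7783189    0.         256.64136525]
1.35
row [35.27, -31.163, -13.085, -0.0, 0.0, -1.099] |cm| 48.9
```

```bash
python3 -m jog '[[[4,-3.5,-3,0,0,-0.12],[7,-6,-5,0,0,-0.25],[11,-9.5,-7,0,0,-0.4],[15,-13,-9,0,0,-0.55],[19,-16.5,-11,0,0,-0.7],[22.5,-20,-13,0,0,-0.82],[26,-23,-13,0,0,-0.94],[30,-26.5,-13,0,0,-1.05],[33,-29,-13,0,0,-1.1],[35.3,-31.2,-13,0,0,-1.1]]]' 1
python3 - <<'E'
from h import *
save("wrist","w1.png"); c=cam("wrist")
for n in("stand","v_near","v_far","paddle","pad","clamp_arm"):
    r=eyes.mark_of("wrist",n); print(n,[(np.round(x["position"],1),round(x["confidence"],2)) for x in r[:3]])
print(arm.observe()["position"],arm.observe()["t"])
E
```

```text
t: 2.35
position: [0.4213, -0.2477, 0.3198]
eef_rot: [0.787, 0.617, 0.0, 0.001]
ft_force: [0.3, -0.6, 0.0]
width: 1.003
grip_force: 0.0
stand [(array([305.4, 115. ]), 0.94)]
v_near []
v_far []
paddle [(array([457.4, 113.6]), 0.76)]
pad [(array([407.5, 115.6]), 0.69)]
clamp_arm [(array([363.3, 118.2]), 0.68)]
[ 0.41931417 -0.2510948   0.31905316] 2.7
```

View pics/w1.png

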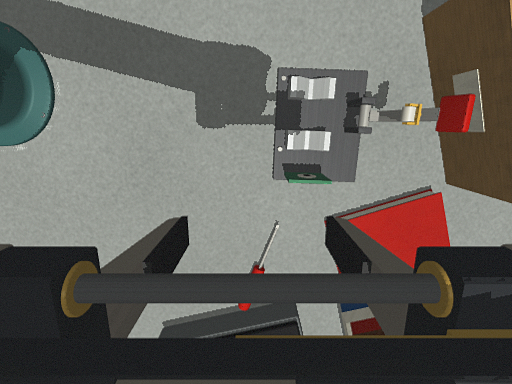

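The wrist view shows the stand at px (275–365, 68–182) with its saddles at rows 88 and 140. The sight plate is at the bottom (300,178) and the paddle at (457,114). I'll zoom in to fit the stand pose.

```bash
python3 - <<'E'
import cv2
im=cv2.imread("pics/w1.png")[60:190,262:392]
im=cv2.resize(im,None,fx=4.5,fy=4.5,interpolation=cv2.INTER_CUBIC)
cv2.imwrite("pics/w1c.png",im)
E
```

```text
(no output)
```

View pics/w1c.png

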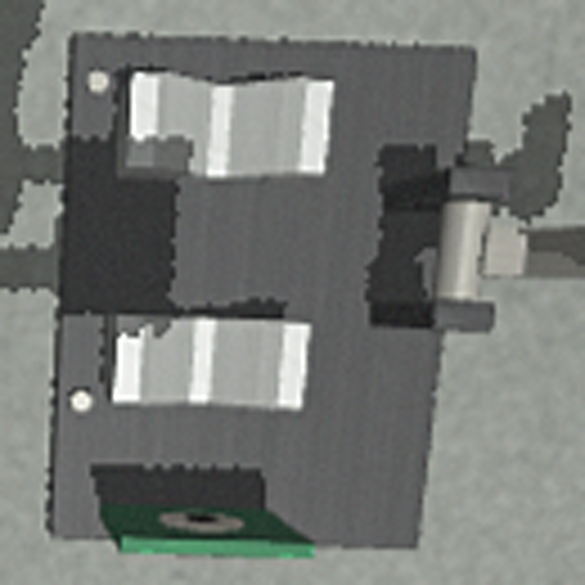

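The crop shows the saddle-top corners clearly: upper saddle (132,75), (335,82), (328,176); lower saddle (118,332), (311,323), (302,408), (112,405). The base corners are at (72,35), (475,47), (417,548) and (50,535).

```bash
python3 - <<'E'
from h import *
from scipy.optimize import least_squares
c=cam("wrist"); f=lambda p:(p[0]/4.5+262-.39,p[1]/4.5+60-.39)
# (px, z, sx, y, kind)
T=[((132,75),1,58),((335,82),1*1.0,58),((328,176),1,26),((118,332),-1,-26),((311,323),1,-26),((302,408),1,-58),((112,405),-1,-58)]
sx=[-1,1,1,-1,1,1,-1]
B=[((72,35),-1,97.5),((475,47),1,97.5),((417,548),1,-97.5),((50,535),-1,-97.5)]
P=[at_z("wrist",f(p),.054,c)[:2] for p,_,_ in T]+[at_z("wrist",f(p),.015,c)[:2] for p,_,_ in B]
def mod(v):
    x,y,th,W,cx=v; L=[(s*W,t[2]/1e3) for s,t in zip(sx,T)]+[(cx+b[1]*.0775,b[2]/1e3) for b in B]
    L=np.array(L); C,S=np.cos(th),np.sin(th)
    return np.c_[x+C*L[:,0]-S*L[:,1],y+S*L[:,0]+C*L[:,1]]
r=least_squares(lambda v:(mod(v)-P).ravel()*1e3,[.53,-.185,-.25,.03,0])
print(np.round(r.x,4),np.degrees(r.x[2]));print(np.round(r.fun.reshape(-1,2),1).tolist())
r1=least_squares(lambda v:(mod(v)-P)[:7].ravel()*1e3,[.53,-.185,-.25,.03,0]);print(np.round(r1.x,4))
x,y,th=r.x[:3]
# check vs top camera: V centre, paddle
def w(l): C,S=np.cos(th),np.sin(th); return (x+C*l[0]-S*l[1],y+S*l[0]+C*l[1],l[2])
a=1.9
pad=lambda u,n:w((.08-np.cos(a)*u+np.sin(a)*n,0,.073+np.sin(a)*u+np.cos(a)*n))
for cc,m in(("wrist",(457.4,113.6)),("top",(324.4,125.2)),("scene",(160.9,178.6))):
    print(cc,"paddle",np.round(pad(.125,.029),3),proj(cc,pad(.125,.029)),m,"stand",proj(cc,(x,y,0)), "Vsaddle+",proj(cc,w((0,.042,.04))),"-",proj(cc,w((0,-.042,.04))))
row((.446,.193,.25),np.pi/2)
E
```

```text
[ 0.5244 -0.1959 -0.2832  0.0357  0.022 ] -16.227204067331147
[[-1.4, -6.1], [-1.7, -6.4], [-2.7, -6.8], [-1.0, -1.8], [-2.1, -7.6], [-2.2, -8.6], [-2.0, -7.0], [3.6, 12.8], [5.1, 10.8], [2.9, 10.0], [1.3, 10.7]]
[ 0.5261 -0.1897 -0.2705  0.0358  0.    ]
wrist paddle [ 0.666 -0.237  0.182] [455.3924761  121.03067817] (457.4, 113.6) stand [304.58590959 120.05062324] Vsaddle+ [310.76986823  93.12810803] - [306.62740821 144.65500776]
top paddle [ 0.666 -0.237  0.182] [323.97897644 127.00514889] (324.4, 125.2) stand [303.76200525 181.04306814] Vsaddle+ [293.34422838 176.02873445] - [317.1963577 182.8008626]
scene paddle [ 0.666 -0.237  0.182] [159.84841291 175.26789863] (160.9, 178.6) stand [208.98751665 197.89300488] Vsaddle+ [214.45736105 196.5734209 ] - [201.63541742 182.79532632]
row [43.726, -8.22, 6.891, -0.0, 0.0, -0.246] |cm| 45.0
```

```bash
python3 -m jog '[[[4.5,-0.8,0.7,0,0,-0.03],[9,-1.6,1.4,0,0,-0.05],[13.5,-2.5,2.1,0,0,-0.08],[18,-3.3,2.8,0,0,-0.1],[22.5,-4.1,3.5,0,0,-0.13],[27,-5,4.2,0,0,-0.15],[31.5,-5.8,4.9,0,0,-0.18],[36,-6.6,5.6,0,0,-0.2],[40,-7.5,6.2,0,0,-0.23],[43.7,-8.2,6.9,0,0,-0.246]]]'
python3 - <<'E'
from h import *
im=save("wrist","w2.png"); c=cam("wrist")
cv2.imwrite("pics/w2c.png",cv2.resize(im[90:230,150:400,::-1],None,fx=3,fy=3,interpolation=cv2.INTER_CUBIC))
for n,z in(("lens",.042),("lens_glass",.042),("rest_a",0)):
    r=eyes.mark_of("wrist",n); print(n,[(np.round(x["position"],1),round(x["confidence"],2),np.round(at_z("wrist",x["position"],z,c),4)) for x in r[:3]])
for r in eyes.trace("wrist","lens")[:1]:
    a=np.argwhere(r["region"])[:,::-1].astype(np.float32);q=cv2.boxPoints(cv2.minAreaRect(a)); print(r["confidence"],q.tolist())
print(arm.observe()["position"],arm.observe()["t"])
E
```

```text
t: 3.7
position: [0.4463, 0.1947, 0.25]
eef_rot: [0.707, 0.708, 0.0, 0.0]
ft_force: [0.2, -0.6, 0.4]
width: 1.002
grip_force: 0.0
lens [(array([259. , 177.1]), 0.73, array([0.4492, 0.1952, 0.042 ]))]
lens_glass [(array([257.6, 216. ]), 0.58, array([0.4476, 0.1336, 0.042 ]))]
rest_a [(array([257.2, 169.2]), 0.97, array([0.4465, 0.201 , 0.    ])), (array([349.4, 200.6]), 0.72, array([ 0.6037,  0.1486, -0.    ]))]
0.65 [[246.0, 135.0], [270.0, 135.0], [270.0, 217.0], [246.0, 217.0]]
[0.44630634 0.19251705 0.24986331] 3.95
```

View pics/w2c.png

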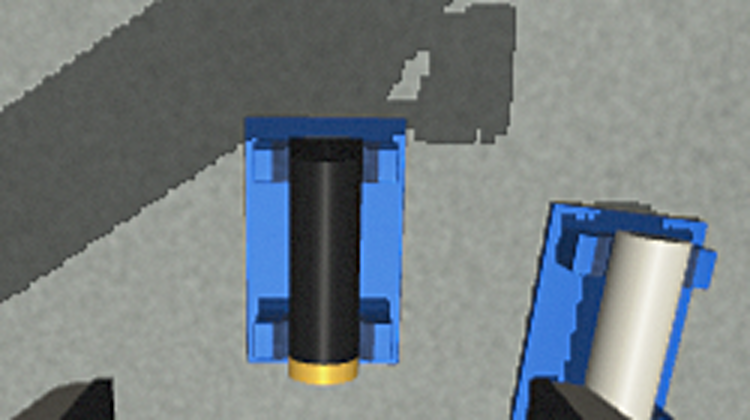

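```bash
cat > fit.py <<'E'
E
echo
```

```text
(no output)
```

The picture shows the black barrel's axis at px column ≈258 (x≈0.448), almost exactly along y. Its end edges are at rows ≈136 and ≈218. I'll refine both measurements together.

```bash
python3 - <<'E'
from h import *
from scipy.optimize import least_squares
c=cam("wrist")
for p in((258.5,135.7),(257.7,217.8)): print(np.round(at_z("wrist",p,.06,c),4),np.round(at_z("wrist",p,.042,c),4))
# stand refit: camera of w1 from stored pose: tool-fixed camera
s=arm.observe(); Rc=R.from_quat(s["eef_rot"]); K,Rm,t=c
Rct=Rc.inv().as_matrix()@Rm.T; pct=Rc.inv().apply(-Rm.T@t-s["position"])
R1=R.from_quat(np.array([.787,.617,0,.001])/np.linalg.norm([.787,.617,0,.001])); p1=np.array([.41931,-.25109,.31905])
A=R1.as_matrix()@Rct; o=R1.apply(pct)+p1; c1=(K,A.T,-A.T@o)
f=lambda p:(p[0]/4.5+262-.39,p[1]/4.5+60-.39)
T=[((132,75),-1,58),((335,82),1,58),((328,176),1,26),((311,323),1,-26),((302,408),1,-58),((112,405),-1,-58)]
B=[((72,35),-1,97.5),((475,47),1,97.5),((417,548),1,-97.5),((50,535),-1,-97.5)]
P=[at_z("",f(p),.054,c1)[:2] for p,_,_ in T]+[at_z("",f(p),.015,c1)[:2] for p,_,_ in B]
def mod(v):
    x,y,th,W,cx,cy=v; L=np.array([(q*W,b/1e3) for _,q,b in T]+[(cx+q*.0775,cy+b/1e3) for _,q,b in B])
    C,S=np.cos(th),np.sin(th); return np.c_[x+C*L[:,0]-S*L[:,1],y+S*L[:,0]+C*L[:,1]]
r=least_squares(lambda v:(mod(v)-P).ravel()*1e3,[.53,-.185,-.25,.03,0,0])
print(np.round(r.x,4),np.degrees(r.x[2]));print(np.round(r.fun.reshape(-1,2),1).tolist())
x,y,th=r.x[:3]
def w(l): C,S=np.cos(th),np.sin(th); return (x+C*l[0]-S*l[1],y+S*l[0]+C*l[1],l[2])
a=1.9
pad=lambda u,n:w((.08-np.cos(a)*u+np.sin(a)*n,0,.073+np.sin(a)*u+np.cos(a)*n))
for cc,m,k in(("w1",(457.4,113.6),c1),("top",(324.4,125.2),None),("scene",(160.9,178.6),None)):
    print(cc,"paddle",np.round(pad(.125,.029),3),proj(cc,pad(.125,.029),k),m,"stand",proj(cc,(x,y,0),k),"Vmid",proj(cc,w((0,0,.04)),k))
row((.448,.195,.06),np.pi/2)
E
```

```text
[0.4494 0.2472 0.06  ] [0.4495 0.2466 0.042 ]
[0.4484 0.1269 0.06  ] [0.4485 0.1207 0.042 ]
[ 0.5264 -0.1889 -0.2716  0.0358  0.0221 -0.019 ] -15.561048681010838
[[-0.0, 0.9], [0.1, 0.9], [-0.7, 0.5], [0.2, -0.4], [0.3, -1.5], [0.2, -0.3], [-0.4, 1.4], [1.4, 0.4], [0.4, -0.7], [-1.4, -1.1]]
w1 paddle [ 0.669 -0.229  0.182] [456.75953011 113.88430654] (457.4, 113.6) stand [304.78681886 115.90314735] Vmid [308.93413863 114.97616733]
top paddle [ 0.669 -0.229  0.182] [321.13810294 126.22001144] (324.4, 125.2) stand [301.74566898 180.47624525] Vmid [303.18303985 178.8283076 ]
scene paddle [ 0.669 -0.229  0.182] [161.21584533 176.91220866] (160.9, 178.6) stand [210.09062594 199.09537427] Vmid [209.0410935  190.74521523]
row [0.265, 0.181, 18.986, -0.001, 0.001, 0.0] |cm| 19.0
```

```bash
python3 -m jog '[[[-0.5,0.3,4,0,0,0],[-0.5,0.3,8,0,0,0],[-0.5,0.3,12,0,0,0],[-0.5,0.3,15,0,0,0],[-0.5,0.3,17,0,0,0],[-0.5,0.3,19,0,0,0],[-0.5,0.3,20.5,0,0,0],[-0.5,0.3,21.7,0,0,0],[-0.5,0.3,22.3,0,0,0],[-0.5,0.3,22.3,0,0,0]]]' 1
python3 -m jog '[[[0,0,0,0,0,0],[0,0,0,0,0,0],[0,0,0,0,0,0],[0,0,0,0,0,0],[0,0,0,0,0,0],[0,0,0,0,0,0],[0,0,0,0,0,0],[0,0,0,0,0,0]]]' -1 20
```

```text
t: 4.95
position: [0.4488, 0.1888, 0.0268]
eef_rot: [0.706, 0.708, -0.0, -0.0]
ft_force: [0.4, 0.2, 0.4]
width: 1.001
grip_force: 0.0
t: 5.75
position: [0.4488, 0.1893, 0.0271]
eef_rot: [0.706, 0.708, -0.0, -0.0]
ft_force: [-1.4, -0.4, 1.6]
width: 0.329
grip_force: 1.1
```

```bash
python3 -m jog '[[[0,0,0,0,0,0],[0,0,0,0,0,0],[0,0,0,0,0,0],[0,0,0,0,0,0]]]' -1 20
python3 - <<'E'
from h import *
im=save("wrist","w3.png"); cv2.imwrite("pics/w3c.png",im[100:300,100:420,::-1])
E
```

```text
t: 6.15
position: [0.4483, 0.1893, 0.0271]
eef_rot: [0.706, 0.708, -0.0, -0.0]
ft_force: [-2.6, -0.3, 1.4]
width: 0.291
grip_force: 16.5
```

View pics/w3c.png

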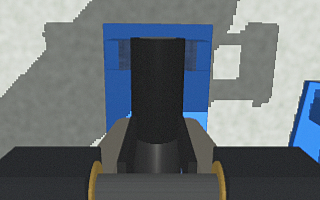

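The picture shows the barrel held between the fingers, still in the rest and centred at crop column 157. I'll lift it and check.

```bash
python3 -m jog '[[[0,0,-0.3,0,0,0],[0,0,-1,0,0,0],[0,0,-2,0,0,0],[0,0,-4,0,0,0],[0,0,-7,0,0,0],[0,0,-10,0,0,0],[0,0,-14,0,0,0],[0,0,-18,0,0,0],[0,0,-20,0,0,0],[0,0,-20,0,0,0]]]' -1 30
python3 - <<'E'
from h import *
im=save("wrist","w4.png"); a=im[:,100:420,::-1]; b=save("scene","s4.png")[150:300,200:400,::-1]
cv2.imwrite("pics/w4c.png",np.vstack([cv2.resize(a,(320,384)),cv2.resize(b,(320,200))])[:590])
s=arm.observe(); print(s["width"],s["grip_force"],s["ft_force"],s["position"])
for n in("lens","lens_glass"):
    r=eyes.mark_of("wrist",n); print(n,[(np.round(x["position"],1),round(x["confidence"],2)) for x in r[:2]])
c=cam("wrist"); p=s["position"]
for d in(.06,-.06,0): print(proj("wrist",p+[0,d,.015],c))
E
```

```text
t: 7.2
position: [0.4511, 0.1901, 0.2307]
eef_rot: [0.706, 0.708, 0.003, 0.002]
ft_force: [-0.5, 0.6, -1.2]
width: 0.004
grip_force: 0.0
0.0050588344219117485 0.0 [-0.19678029  0.33613136 -0.10029013] [0.4490629  0.18888041 0.22738597]
lens [(array([254.7, 177. ]), 0.63)]
lens_glass [(array([252.5, 214.8]), 0.62)]
[257.24663639 137.10964172]
[256.70583955 299.70671872]
[256.95574861 224.56855361]
```

View pics/w4c.png

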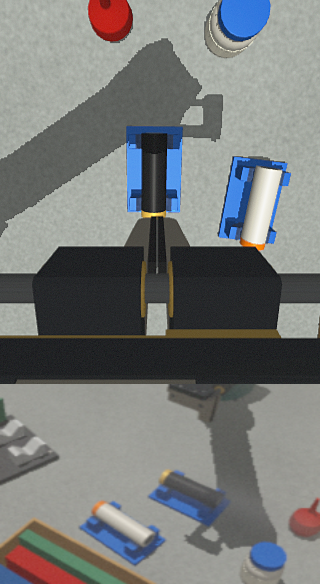

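The picture shows the barrel still in its rest and the fingers empty, so the pads closed too high and slipped off over the top. I'll check where the real fingertips sit relative to the TCP.

```bash
python3 - <<'E'
from h import *
c=cam("wrist"); p=arm.observe()["position"]
for dz in(0,.01,.02,.03): print(dz,[np.round(proj("",p+[x,.010,dz],c),1).tolist() for x in(0,.018,.046)], np.round(proj("",p+[0,0,dz],c),1).tolist())
for f in("w2","w4"):
    g=cv2.cvtColor(cv2.imread(f"pics/{f}.png"),cv2.COLOR_BGR2GRAY)
    print(f,"col255",g[205:250:3,255],"col251",g[205:250:3,251],"row224",g[224,170:200:2],"row240",g[240,150:200:3])
    print("row226",g[226,180:340:4])
E
```

```text
0 [[255.9, 204.6], [279.9, 204.7], [317.2, 204.8]] [255.9, 217.3]
0.01 [[255.8, 208.5], [281.0, 208.6], [320.3, 208.7]] [255.8, 221.7]
0.02 [[255.8, 212.8], [282.3, 212.9], [323.6, 213.0]] [255.7, 226.7]
0.03 [[255.7, 217.6], [283.7, 217.7], [327.3, 217.8]] [255.7, 232.2]
w2 col255 [ 46  49 115 199 204 158 162 164 160 158 159 163 157 159 161] col251 [ 33  38 170 172 162 162 159 156 153 164 159 159 164 154 157] row224 [ 65  69  48  23  26  33  25  23  20 160 156 153 154 158 157] row240 [ 72  70  68  71  26  30  24  23  24  21  28  24  26 162 153 158 154]
row226 [ 24  24 170 151 156 157 151 152 151 158 165 159 158 163 156 159 161 160
 154 162 169 165 161 155 162 154 151 156 156 158 149 161 160 160 161  69
 123  24  24  24]
w4 col255 [ 70  64  58 232   8  19  21  21  19  18  19  22  27  24  24] col251 [ 58  61  51 225  42  28  32  30  25  33  24  32  30  26  33] row224 [174 171 174 163 175 176 173 170 172 172 174 173 174 172 174] row240 [173 170 166 163 175 170 170 177 171 166 173 168 172 170 174 175 175]
row226 [166 169 174 168 172 173 182 174 177 172 183 175 176 181  75  75  74  77
  32  70  30  81  76  75  75 169 172 174 170 163 172 173 177 180 180  31
 125  48  44  41]
```

```bash
python3 -m jog '[[[0,0,0,0,0,0],[0,0,0,0,0,0]]]' 1
python3 - <<'E'
from h import *
im=save("wrist","w5.png"); c=cam("wrist"); g=im.astype(int).max(2)
for r in(140,155,170,185,200):
    k=np.where(g[r,225:290]<75)[0]+225; m=(k[0]+k[-1])/2; print(r,k[0],k[-1],np.round(at_z("",(m,r),.042,c),4))
col=im[120:225,254].astype(int); print([(120+i,v.tolist()) for i,v in enumerate(col) if i in range(8,25) or i>75][::2])
s=arm.observe(); print(s["position"],R.from_quat(s["eef_rot"]).as_euler("xyz",True))
row((.449,.187,.013),np.pi/2)
E
```

```text
t: 7.6
position: [0.4483, 0.1892, 0.2263]
eef_rot: [0.706, 0.708, -0.001, -0.001]
ft_force: [-1.0, 0.2, -0.3]
width: 0.155
grip_force: 0.0
140 239 270 [0.4457 0.2385 0.042 ]
155 245 269 [0.4492 0.2179 0.042 ]
170 245 269 [0.4493 0.1968 0.042 ]
185 245 268 [0.4487 0.1752 0.042 ]
200 244 268 [0.448  0.1529 0.042 ]
[(128, [35, 72, 130]), (130, [30, 72, 132]), (132, [41, 49, 67]), (134, [23, 24, 25]), (136, [30, 29, 29]), (138, [30, 26, 29]), (140, [28, 27, 28]), (142, [31, 27, 33]), (144, [30, 29, 30]), (197, [58, 58, 58]), (199, [57, 55, 56]), (201, [56, 58, 57]), (203, [60, 65, 60]), (205, [56, 60, 59]), (207, [55, 56, 56]), (209, [56, 58, 56]), (211, [50, 51, 56]), (213, [255, 230, 91]), (215, [246, 227, 100]), (217, [246, 226, 97]), (219, [250, 224, 107]), (221, [170, 177, 179]), (223, [175, 178, 171])]
[0.44842819 0.18928997 0.22647638] [-1.79917414e+02  2.28745211e-03  9.01861110e+01]
row [-0.228, 0.087, 21.348, -0.001, 0.0, 0.003] |cm| 21.3
```

```bash
python3 -m jog '[[[-0.2,0.1,4,0,0,0],[-0.2,0.1,8,0,0,0],[-0.2,0.1,11,0,0,0],[-0.2,0.1,13,0,0,0],[-0.2,0.1,14,0,0,0],[-0.2,0.1,14,0,0,0],[-0.2,0.1,14,0,0,0],[-0.2,0.1,14,0,0,0]]]' 1
python3 -m jog '[[[0,0,2,0,0,0],[0,0,3.5,0,0,0],[0,0,5,0,0,0],[0,0,6,0,0,0],[0,0,6.6,0,0,0],[0,0,7,0,0,0],[0,0,7.2,0,0,0],[0,0,7.4,0,0,0],[0,0,7.4,0,0,0]]]' 1
python3 -m jog '[[[0,0,0,0,0,0],[0,0,0,0,0,0],[0,0,0,0,0,0],[0,0,0,0,0,0],[0,0,0,0,0,0],[0,0,0,0,0,0],[0,0,0,0,0,0],[0,0,0,0,0,0],[0,0,0,0,0,0],[0,0,0,0,0,0]]]' -1 15
```

```text
t: 8.45
position: [0.4507, 0.1878, 0.0883]
eef_rot: [0.706, 0.708, 0.001, 0.001]
ft_force: [-0.9, 0.2, 0.1]
width: 0.895
grip_force: 0.0
t: 9.35
position: [0.4499, 0.1874, 0.0132]
eef_rot: [0.706, 0.708, 0.0, 0.0]
ft_force: [-0.4, 0.0, -0.3]
width: 1.001
grip_force: 0.0
t: 10.35
position: [0.4481, 0.1872, 0.013]
eef_rot: [0.706, 0.708, -0.001, -0.001]
ft_force: [-5.2, -0.6, 3.7]
width: 0.382
grip_force: 15.0
```

```bash
python3 -m jog '[[[0,0,0,0,0,0],[0,0,0,0,0,0],[0,0,0,0,0,0],[0,0,0,0,0,0],[0,0,0.2,0,0,0],[0,0,0.4,0,0,0]]]' 0.4
python3 -m jog '[[[0,0,0.2,0,0,0],[0,0,0.4,0,0,0],[0,0,0.4,0,0,0]]]' 0.4
python3 - <<'E'
from h import *
s=arm.observe(); print(s["position"],s["ft_force"])
im=save("wrist","w6.png"); cv2.imwrite("pics/w6c.png",cv2.resize(im[180:340,150:370,::-1],None,fx=3,fy=3,interpolation=cv2.INTER_CUBIC))
E
```

```text
t: 10.95
position: [0.4499, 0.1873, 0.009]
eef_rot: [0.706, 0.708, 0.0, 0.0]
ft_force: [-0.5, 0.7, -0.2]
width: 0.698
grip_force: 0.0
t: 11.25
position: [0.4496, 0.1872, 0.0048]
eef_rot: [0.706, 0.708, -0.0, -0.0]
ft_force: [-0.2, 0.1, 0.2]
width: 0.7
grip_force: 0.0
[0.44957728 0.18722097 0.0048114 ] [-0.17508737  0.05386585  0.21239119]
```

View pics/w6c.png

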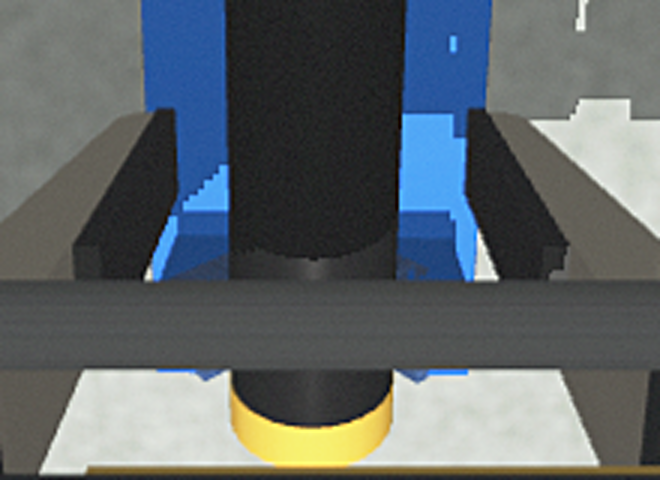

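The picture shows both fingers straddling the barrel. The pad tips are 96 px apart at 64 mm opening, so they really sit about 25 mm behind the reported TCP. With no contact at TCP z = 5 mm, that confirms the offset. I'll go lower, re-centre and close.

```bash
python3 -m jog '[[[0,-0.15,0.2,0,0,0],[0,-0.15,0.4,0,0,0],[0,-0.15,0.5,0,0,0],[0,-0.15,0.5,0,0,0]]]' 0.4
python3 -m jog '[[[0,0,0,0,0,0],[0,0,0,0,0,0],[0,0,0,0,0,0],[0,0,0,0,0,0],[0,0,0,0,0,0],[0,0,0,0,0,0],[0,0,0,0,0,0],[0,0,0,0,0,0]]]' -1 20
```

```text
t: 11.7
position: [0.4482, 0.1873, -0.0]
eef_rot: [0.706, 0.708, -0.0, -0.0]
ft_force: [-0.1, 0.1, -0.7]
width: 0.7
grip_force: 0.0
t: 12.5
position: [0.4482, 0.1873, 0.0002]
eef_rot: [0.706, 0.708, -0.0, -0.0]
ft_force: [-1.4, -0.3, 1.9]
width: 0.386
grip_force: 20.0
```

```bash
python3 -m jog '[[[0,0,-0.2,0,0,0],[0,0,-0.6,0,0,0],[0,0,-1.2,0,0,0],[0,0,-2,0,0,0],[0,0,-3,0,0,0],[0,0,-3.5,0,0,0],[0,0,-3.5,0,0,0]]]' -1 25
python3 -m jog '[[[0,0,-1,0,0,0],[0,0,-3,0,0,0],[0,0,-6,0,0,0],[0,0,-10,0,0,0],[0,0,-14,0,0,0],[0,0,-17,0,0,0],[0,0,-19,0,0,0],[0,0,-20,0,0,0],[0,0,-20,0,0,0],[0,0,-20,0,0,0]]]'
python3 - <<'E'
from h import *
im=save("wrist","w7.png"); s=arm.observe(); c=cam("wrist"); p=s["position"]; print(p,s["width"],s["grip_force"],s["ft_force"])
# barrel top-edge predictions for lens centre offset d along y
for d in(-.004,0,.004): print(d,[np.round(proj("",p+[0,d+e,.039+.018],c),1).tolist() for e in(.06,-.06)])
g=im.astype(int)
print("col256",[(r,g[r,256].tolist()) for r in range(90,140,3)])
for r in(130,150,170,190):
    k=np.where(g[r,200:310].max(1)<75)[0]+200; print(r,k[0] if len(k) else None,k[-1] if len(k) else None)
E
```

```text
t: 13.2
position: [0.4491, 0.1875, 0.0362]
eef_rot: [0.706, 0.708, 0.001, 0.001]
ft_force: [-0.6, -0.4, -1.6]
width: 0.386
grip_force: 25.0
t: 14.2
position: [0.4477, 0.1869, 0.2343]
eef_rot: [0.706, 0.708, -0.001, -0.0]
ft_force: [-0.2, -0.1, -2.1]
width: 0.386
grip_force: 25.0
[0.44750972 0.1868631  0.23396546] 0.389244521928357 24.979782700538635 [ 0.53697249 -1.49833406 -1.92820173]
-0.004 [[255.6, 148.4], [255.2, 347.0]]
0 [[255.6, 140.3], [255.2, 341.5]]
0.004 [[255.6, 132.1], [255.2, 335.9]]
col256 [(90, [110, 112, 110]), (93, [108, 111, 107]), (96, [108, 112, 108]), (99, [105, 108, 104]), (102, [104, 106, 102]), (105, [107, 110, 106]), (108, [108, 112, 109]), (111, [109, 113, 109]), (114, [108, 112, 107]), (117, [104, 107, 103]), (120, [108, 112, 104]), (123, [101, 106, 109]), (126, [42, 81, 153]), (129, [41, 82, 148]), (132, [37, 83, 151]), (135, [75, 81, 84]), (138, [35, 35, 39])]
130 None None
150 226 289
170 227 288
190 227 287
```

Barrel held (2 N weight, width 36 mm). Computing the carry to a hover above the V, with the tool tilted 30° back to clear the open clamp arm.

```bash
cat >> h.py <<'E'
SX,SY,TH=.5264,-.1889,-.2716
def st(x,y,z):
    C,S=np.cos(TH),np.sin(TH); return np.array([SX+C*x-S*y,SY+S*x+C*y,z])
YS=np.array([-np.sin(TH),np.cos(TH),0])
def place(x,y,z,al=30,off=.042):  # TCP for lens axis at stand (x,y,z)
    t=-np.radians(al)*YS; u=R.from_rotvec(t).apply([0,0,1]); return st(x,y,z)-off*u, np.pi/2+TH, t
E
python3 - <<'E'
from h import *
p,psi,t=place(0,0,.145); print(p); row(p,psi,t); row(p,psi)
E
```

```text
[ 0.5466302  -0.19453374  0.10862693]
row [-38.161, 9.827, 12.537, -0.522, -0.071, 0.269] |cm| 41.4
row [-38.161, 9.827, 12.537, -0.002, 0.001, 0.275] |cm| 41.4
```

```bash
python3 -m jog '[[[-2,0.5,0.3,0,0,0.02],[-6,1.5,0.8,-0.04,0,0.05],[-10.5,2.7,1.5,-0.1,-0.01,0.08],[-15,4,2,-0.17,-0.02,0.11],[-19.5,5,2.5,-0.24,-0.03,0.14],[-24,6.2,3,-0.31,-0.04,0.17],[-28,7.3,3.5,-0.38,-0.05,0.2],[-32,8.3,4,-0.45,-0.06,0.23],[-35.5,9.2,4.5,-0.5,-0.07,0.26],[-38.2,9.8,5,-0.522,-0.071,0.27]]]'
python3 -m jog '[[[0,0,0,0,0,0],[0,0,0,0,0,0]]]'
python3 - <<'E'
from h import *
s=arm.observe(); print(s["t"],s["width"],s["ft_force"])
for z in(.145,.085,.06): row(*place(0,0,z))
for c in("top","scene"):
    im=save(c,c+"8.png")
    for n in("lens","lens_glass"):
        r=eyes.mark_of(c,n); print(c,n,[(np.round(x["position"],1),round(x["confidence"],2)) for x in r[:2]])
u=R.from_quat(s["eef_rot"]).apply([0,0,-1]); ax=s["position"]+.042*u
print("axis pt",ax,[np.round(proj(c,q),1).tolist() for c in("top","scene") for q in(ax,ax-.06*YS)])
a=cv2.imread("pics/top8.png")[100:230,220:350]; b=cv2.imread("pics/scene8.png")[120:250,130:260]
cv2.imwrite("pics/v8.png",cv2.resize(np.hstack([a,b]),None,fx=3,fy=3,interpolation=cv2.INTER_CUBIC))
E
```

```text
t: 15.25
position: [0.5454, -0.1958, 0.1827]
eef_rot: [0.77, 0.583, 0.156, 0.205]
ft_force: [0.1, 0.4, -0.7]
width: 0.385
grip_force: 25.0
t: 15.45
position: [0.5464, -0.194, 0.1835]
eef_rot: [0.77, 0.583, 0.157, 0.205]
ft_force: [-0.0, 0.8, -1.4]
width: 0.388
grip_force: 25.0
15.45 0.38813539464524044 [-0.00694649  0.84273468 -1.39980781]
row [-0.069, -3.699, 6.506, -0.002, -0.001, -0.003] |cm| 7.5
row [-0.086, -6.69, 11.707, -0.002, -0.001, -0.003] |cm| 13.5
row [-0.093, -7.936, 13.875, -0.002, -0.001, -0.003] |cm| 16.0
top lens [(array([310.3, 168.4]), 0.48)]
top lens_glass [(array([329.7, 177.7]), 0.59)]
scene lens [(array([203.9, 148.2]), 0.61)]
scene lens_glass [(array([193.5, 138.4]), 0.61), (array([276.9, 262.8]), 0.38)]
axis pt [ 0.52624227 -0.18840711  0.21987913] [[310.7, 170.1], [330.5, 175.4], [203.8, 148.0], [193.8, 138.7]]
```

View pics/v8.png

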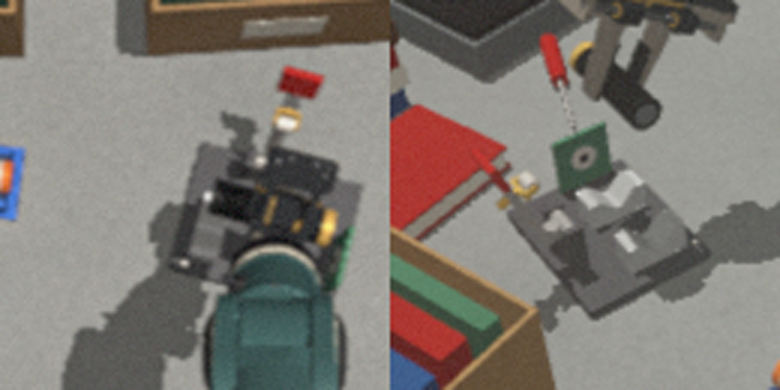

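The picture shows the barrel held level above the V with its brass end (crop 575,55) towards the green sight plate. The network marks match the predicted positions to within about 2 px. Now I'll lower it.

```bash
python3 -m jog '[[[0,-1.5,2.6,0,0,0],[0,-3,5.2,0,0,0],[0,-4.5,7.8,0,0,0],[-0.1,-5.8,10.1,0,0,0],[-0.1,-6.7,11.7,0,0,0],[-0.1,-7.2,12.5,0,0,0],[-0.1,-7.5,13.1,0,0,0],[-0.1,-7.7,13.5,0,0,0],[-0.1,-7.9,13.8,0,0,0],[-0.1,-7.9,13.8,0,0,0]]]'
python3 - <<'E'
from h import *
s=arm.observe(); u=R.from_quat(s["eef_rot"]).apply([0,0,-1]); ax=s["position"]+.042*u-[SX,SY,0]
print("axis in stand",[ax@[np.cos(TH),np.sin(TH),0],ax@YS,ax[2]],s["ft_force"],s["moment"]); row(*place(0,0,.055))
E
```

```text
t: 16.75
position: [0.5473, -0.1942, 0.0245]
eef_rot: [0.77, 0.584, 0.158, 0.204]
ft_force: [-0.3, 0.4, -1.4]
width: 0.383
grip_force: 25.0
axis in stand [np.float64(0.0006124943316547194), np.float64(0.00033088536814794903), np.float64(0.06085567543574693)] [-0.3147132   0.41876683 -1.38110968] [0.15845692 0.56628134 0.03472704]
row [-0.049, -0.339, 0.477, -0.001, -0.003, -0.003] |cm| 0.6
```

```bash
python3 -m jog '[[[0,-0.1,0.15,0,0,0],[0,-0.18,0.28,0,0,0],[0,-0.24,0.38,0,0,0],[0,-0.24,0.38,0,0,0]]]'
python3 -m jog '[[[0,-0.05,0.08,0,0,0],[0,-0.08,0.13,0,0,0],[0,-0.08,0.13,0,0,0]]]'
```

```text
t: 17.15
position: [0.5481, -0.1954, 0.0222]
eef_rot: [0.769, 0.584, 0.157, 0.207]
ft_force: [-0.5, -0.1, -1.6]
width: 0.386
grip_force: 25.0
t: 17.45
position: [0.5478, -0.1953, 0.0202]
eef_rot: [0.77, 0.583, 0.157, 0.206]
ft_force: [0.1, -0.4, -1.2]
width: 0.386
grip_force: 25.0
```

```bash
python3 -m jog '[[[0,-0.03,0.05,0,0,0],[0,-0.05,0.09,0,0,0],[0,-0.05,0.09,0,0,0]]]'
python3 -m jog '[[[0,-0.03,0.05,0,0,0],[0,-0.05,0.09,0,0,0],[0,-0.05,0.09,0,0,0]]]'
```

```text
t: 17.75
position: [0.5478, -0.1954, 0.0192]
eef_rot: [0.77, 0.583, 0.157, 0.206]
ft_force: [-1.3, -0.0, 0.8]
width: 0.383
grip_force: 25.0
t: 18.05
position: [0.5479, -0.1954, 0.019]
eef_rot: [0.769, 0.584, 0.157, 0.207]
ft_force: [-8.4, 1.2, 14.2]
width: 0.384
grip_force: 25.0
```

```bash
python3 -m jog '[[[0,-0.02,-0.07,0,0,0],[0,-0.02,-0.07,0,0,0]]]' - 10
python3 -m jog '[[[0,0,0,0,0,0],[0,0,0,0,0,0],[0,0,0,0,0,0]]]' -0.05
python3 - <<'E'
from h import *
s=arm.observe(); c=cam("wrist"); save("wrist","w9.png"); print(s["position"],s["ft_force"],s["width"])
r=eyes.mark_of("wrist","lens"); print(r[:1],proj("wrist",st(0,0,.055)))
save("scene","s9.png")
for n in("lens","lens_glass"): print(n,[(x["position"],x["confidence"]) for x in eyes.mark_of("scene",n)[:2]])
print(proj("scene",st(0,0,.055)),proj("scene",st(0,-.06,.055)))
E
```

```text
t: 18.25
position: [0.5478, -0.1953, 0.0189]
eef_rot: [0.769, 0.583, 0.158, 0.207]
ft_force: [-1.0, 1.0, 3.9]
width: 0.383
grip_force: 10.0
t: 18.55
position: [0.5473, -0.1952, 0.0184]
eef_rot: [0.77, 0.583, 0.157, 0.206]
ft_force: [-0.4, -0.3, 0.8]
width: 0.478
grip_force: 0.0
[ 0.54731114 -0.19515912  0.01841601] [-0.44747969 -0.29089492  0.8006561 ] 0.47796945211192976
[{'position': [257.0, 237.4], 'confidence': 0.81}] [255.02451128 239.7590701 ]
lens [([208.0, 184.4], 0.7), ([199.1, 176.2], 0.29)]
lens_glass [([200.3, 179.1], 0.67)]
[208.6382637  187.51746375] [199.43838295 177.9816842 ]
```

Barrel released into the V and the marks agree. Backing out along the tool axis.

```bash
python3 -m jog '[[[0,0,0,0,0,0],[0,0,0,0,0,0],[0,0,-0.5,0,0,0],[0,0,-1.5,0,0,0],[0,0,-3,0,0,0],[0,0,-5,0,0,0],[0,0,-8,0,0,0],[0,0,-12,0,0,0],[0,0,-16,0,0,0],[0,0,-19,0,0,0]]]' 0.1
python3 - <<'E'
from h import *
im=save("wrist","w10.png"); c=cam("wrist"); s=arm.observe(); print(s["t"],s["position"],s["joint_pos"])
for n,q in(("lens",(0,0,.055)),("lens_glass",(0,-.06,.055)),("paddle",(.148,0,.182))):
    print(n,[(np.round(x["position"],1),round(x["confidence"],2)) for x in eyes.mark_of("wrist",n)[:2]],proj("",st(*q),c))
for p in((312,117.5),(340,115)): print("box foot",at_z("top",p,0))
for tag,p in(("tip.165 behind",st(.19,0,.14)),): row(p,TH+np.pi); row(p,TH)
cv2.imwrite("pics/w10c.png",im[:,:,::-1])
E
```

```text
t: 19.8
position: [0.4868, -0.1853, 0.1298]
eef_rot: [0.772, 0.579, 0.156, 0.21]
ft_force: [-0.1, -0.5, -0.3]
width: 0.552
grip_force: 0.0
19.85 [ 0.4860711  -0.18668762  0.13166003] [ 1.1244373   0.23348291 -0.87035414  2.35320442  1.04742915  0.19128754
 -0.96357047]
lens [(array([254.5, 182.4]), 0.58), (array([320.7, 175.3]), 0.35)] [251.4819202 182.7012819]
lens_glass [] [252.38276937 235.46015978]
paddle [(array([461.7, 188.6]), 0.98), (array([253., 238.]), 0.27)] [456.57524602 188.0010987 ]
box foot [ 0.75255928 -0.22904878  0.        ]
box foot [ 0.76143573 -0.32903036  0.        ]
row [1.262, 20.22, 10.646, 0.412, 0.422, -1.546] |cm| 22.9
row [1.262, 20.22, 10.646, 0.42, -0.41, 1.515] |cm| 22.9
```

View pics/w10c.png

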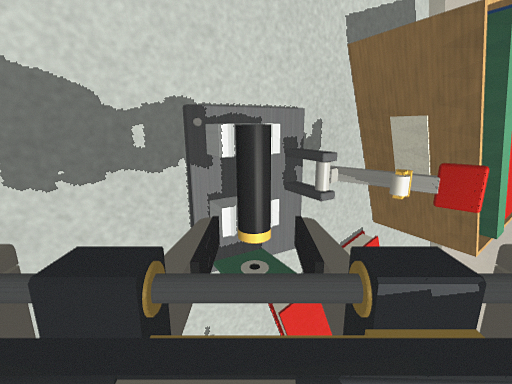

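The picture shows the barrel seated in the V with its brass end (255,237) towards the sight plate. The clamp is open, its paddle at (462,188). Next I'll rise, close the gripper and go over to the far side of the paddle.

```bash
python3 - <<'E'
from h import *
row(st(0,0,.28),TH+np.pi/2)
E

```

```text
row [0.922, 10.928, -11.046, 0.531, 0.006, -0.015] |cm| 15.6
```

```bash
python3 -m jog '[[[0,0,-2,0,0,0],[0,1,-4.5,0.1,0,0],[0.3,3,-7,0.22,0,0],[0.6,6,-9.5,0.34,0,0],[0.9,9,-11,0.45,0,0],[0.9,11,-11,0.53,0,0],[0.9,11,-11,0.53,0,0]]]' -1 20
python3 - <<'E'
from h import *
print(arm.observe()["joint_pos"]); row(st(.178,0,.26),TH+np.pi); row(st(.178,0,.26),TH)
E

```

```text
t: 20.7
position: [0.5328, -0.1892, 0.2801]
eef_rot: [0.801, 0.599, -0.0, 0.001]
ft_force: [0.2, -0.1, -1.2]
width: 0.006
grip_force: 0.0
[ 1.12470273  0.4947674  -1.15170471  1.65744733  0.46875332  1.29873602
 -0.39998613]
row [0.132, 17.169, 2.025, -0.001, 0.002, -1.587] |cm| 17.3
row [0.132, 17.169, 2.025, 0.002, 0.001, 1.555] |cm| 17.3
```

```bash
python3 -m jog '[[[0,1.5,0,0,0,-0.14],[0,3,0,0,0,-0.28],[0,5,0,0,0,-0.42],[0,7,0,0,0,-0.56],[0,9,0,0,0,-0.7],[0,11,0,0,0,-0.84],[0,13,0,0,0,-0.98],[0,15,0,0,0,-1.12],[0.1,17.2,0,0,0,-1.26],[0.1,17.2,0,0,0,-1.4]]]'
python3 -m jog '[[[0,0,0.5,0,0,-0.12],[0,0,1,0,0,-0.187],[0,0,1,0,0,-0.187]]]'
python3 - <<'E'
from h import *
print(arm.observe()["joint_pos"]); row(st(.178,0,.14),TH+np.pi)
save("wrist","w11.png"); r=eyes.mark_of("wrist","paddle"); print([(x["position"],x["confidence"]) for x in r[:2]],proj("wrist",st(.148,0,.182)))
p=arm.observe()["position"]-[SX,SY,0]; print(p@[np.cos(TH),np.sin(TH),0],p@YS,p[2])
E

```

```text
t: 21.7
position: [0.6956, -0.2352, 0.2755]
eef_rot: [0.224, 0.975, -0.003, -0.001]
ft_force: [-0.7, -0.3, -0.8]
width: 0.007
grip_force: 0.0
t: 22.0
position: [0.6936, -0.2348, 0.2659]
eef_rot: [0.134, 0.991, -0.002, -0.002]
ft_force: [-0.0, 0.0, -0.1]
width: 0.01
grip_force: 0.0
[ 0.8968453   0.91524116 -1.29398499  1.22610302  0.8702774   1.57810446
  1.06625116]
row [-0.502, 0.001, 12.586, -0.005, -0.003, 0.002] |cm| 12.6
[] [256.62412379 167.43800849]
0.1733385609317288 0.0005969852389411945 0.2677597579282629
```

```bash
python3 -m jog '[[[-0.5,0,2,0,0,0],[-0.5,0,5,0,0,0],[-0.5,0,8,0,0,0],[-0.5,0,10.5,0,0,0],[-0.5,0,12,0,0,0],[-0.5,0,12.6,0,0,0],[-0.5,0,12.6,0,0,0]]]'
python3 - <<'E'
from h import *
print(arm.observe()["joint_pos"])
# tip-corner path: tip corner (front edge, 10 mm ahead of axis) on face at paddle centre for clamp angle a; offsets from present pose in tool axes (x=-stand x, z=down), cm
p=arm.observe()["position"]-[SX,SY,0]; X,Z=p@[np.cos(TH),np.sin(TH),0],p[2]; print(X,p@YS,Z)
for a in(1.9,1.7,1.5,1.3,1.1,.9,.7,.5,.3,.15,0):
    x=.08-np.cos(a)*.125+np.sin(a)*.029; z=.073+np.sin(a)*.125+np.cos(a)*.029
    print(a,"face",np.round([x,z],3),"row x,z",np.round([(X-(x+.010))*100,(Z-(z-.025))*100],2))
E

```

```text
t: 22.8
position: [0.6976, -0.2372, 0.1428]
eef_rot: [0.134, 0.991, -0.001, -0.0]
ft_force: [-0.3, -0.7, 0.1]
width: 0.007
grip_force: 0.0
[ 0.90639209  1.02102408 -1.22910139  1.34579809  0.95188107  1.40953702
  1.01091716]
0.17785172308634728 -0.0005977611403434821 0.1428470467472731
1.9 face [0.148 0.182] row x,z [ 2.   -1.41]
1.7 face [0.125 0.193] row x,z [ 4.3  -2.54]
1.5 face [0.1 0.2] row x,z [ 6.78 -3.19]
1.3 face [0.075 0.201] row x,z [ 9.33 -3.34]
1.1 face [0.049 0.198] row x,z [11.87 -2.97]
0.9 face [0.025 0.189] row x,z [14.28 -2.11]
0.7 face [0.003 0.176] row x,z [16.48 -0.79]
0.5 face [-0.016  0.158] row x,z [18.36  0.95]
0.3 face [-0.031  0.138] row x,z [19.87  3.02]
0.15 face [-0.039  0.12 ] row x,z [20.71  4.75]
0 face [-0.045  0.102] row x,z [21.29  6.58]
```

```bash
python3 -m jog '[[[0.8,0,-0.5,0,0,0],[1.5,0,-1,0,0,0],[2.3,0,-1.5,0,0,0],[3.2,0,-2,0,0,0],[4.3,0,-2.5,0,0,0],[5.5,0,-2.8,0,0,0],[6.8,0,-3.1,0,0,0],[8,0,-3.2,0,0,0],[9.3,0,-3.3,0,0,0],[9.3,0,-3.3,0,0,0]]]'
python3 - <<'E'
from h import *
s=arm.observe(); print(s["joint_pos"],s["ft_force"])
im=save("scene","s12.png"); cv2.imwrite("pics/s12c.png",cv2.resize(im[110:240,130:290,::-1],None,fx=4,fy=4,interpolation=cv2.INTER_CUBIC))
r=eyes.mark_of("scene","paddle"); print([(x["position"],x["confidence"]) for x in r[:2]],{a:np.round(proj("scene",st(.08-np.cos(a)*.125+np.sin(a)*.029,0,.073+np.sin(a)*.125+np.cos(a)*.029))) for a in(1.9,1.6,1.3,1.1)})
E
```

```text
t: 23.8
position: [0.6066, -0.2124, 0.1774]
eef_rot: [0.134, 0.991, -0.001, -0.0]
ft_force: [1.0, -0.1, 0.9]
width: 0.007
grip_force: 0.4
[ 1.06417566  0.89977721 -1.32221472  1.58028593  0.88823497  1.37216436
  0.94380413] [ 0.97518953 -0.07767794  0.85750433]
[([183.1, 162.1], 0.55)] {1.9: array([161., 177.]), 1.6: array([171., 168.]), 1.3: array([183., 162.]), 1.1: array([190., 160.])}
```

View pics/s12c.png

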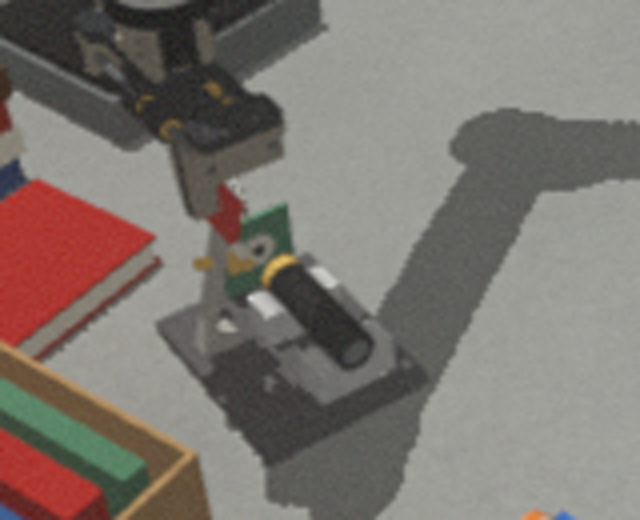

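The picture shows the fingers behind the red paddle (crop 228,210) and the arm swinging over as modelled, at about 1.3 rad. That was picture 11, one over the limit of 10, so from here I'll work from numbers only. Continuing the arc.

```bash
python3 -m jog '[[[1.3,0,0.1,0,0,0],[2.6,0,0.35,0,0,0],[3.8,0,0.7,0,0,0],[5,0,1.2,0,0,0],[6.1,0,1.8,0,0,0],[7.2,0,2.5,0,0,0],[8.2,0,3.3,0,0,0],[9,0,4.2,0,0,0],[9.8,0,5.2,0,0,0],[10.6,0,6.2,0,0,0]]]'
python3 - <<'E'
from h import *
s=arm.observe(); print(s["joint_pos"],s["ft_force"])
p=s["position"]-[SX,SY,0]; print(p@[np.cos(TH),np.sin(TH),0],p@YS,p[2])
save("scene","s13.png")
f=lambda a:st(.08-np.cos(a)*.125+np.sin(a)*.029,0,.073+np.sin(a)*.125+np.cos(a)*.029)
for n in("paddle","lens"):
    print(n,[(x["position"],x["confidence"]) for x in eyes.mark_of("scene",n)[:2]])
print({a:np.round(proj("scene",f(a)),1) for a in(.4,.3,.2,.1,0)},proj("scene",st(0,0,.055)))
E
```

```text
t: 24.9
position: [0.5058, -0.1842, 0.114]
eef_rot: [0.134, 0.991, -0.001, 0.0]
ft_force: [1.6, -1.1, 1.2]
width: 0.008
grip_force: 0.6
[ 1.20864173  0.86411874 -1.34737761  1.88925809  0.92190487  1.19917958
  0.82956087] [ 1.64599874 -1.12187014  1.23754615]
-0.02114303148350216 -0.0009632894202707756 0.11397583130153952
paddle [([275.6, 254.7], 0.67), ([215.8, 165.8], 0.49)]
lens [([204.8, 185.1], 0.71), ([210.3, 199.2], 0.2)]
{0.4: array([212.4, 163.2]), 0.3: array([214.5, 164.9]), 0.2: array([216.3, 166.9]), 0.1: array([217.8, 169.1]), 0: array([219. , 171.6])} [208.6382637  187.51746375]
```

```bash
python3 -m jog '[[[0.5,0,0.7,0,0,0],[1,0,1.4,0,0,0],[1.5,0,2,0,0,0],[1.9,0,2.5,0,0,0],[2.2,0,2.9,0,0,0],[2.4,0,3.2,0,0,0],[2.4,0,3.2,0,0,0]]]'
python3 -m jog '[[[0,0,0.1,0,0,0],[0,0,0.2,0,0,0],[0,0,0.3,0,0,0],[0,0,0.3,0,0,0]]]'
```

```text
t: 25.75
position: [0.4831, -0.178, 0.0828]
eef_rot: [0.134, 0.991, -0.001, 0.0]
ft_force: [1.6, -0.9, 3.1]
width: 0.002
grip_force: 2.0
t: 26.15
position: [0.4824, -0.1778, 0.0796]
eef_rot: [0.134, 0.991, -0.001, -0.0]
ft_force: [0.4, -1.2, 6.1]
width: 0.003
grip_force: 2.6
```

```bash
python3 -m jog '[[[0,0,0.1,0,0,0],[0,0,0.2,0,0,0],[0,0,0.2,0,0,0]]]'
```

```text
t: 26.45
position: [0.4819, -0.1776, 0.0776]
eef_rot: [0.134, 0.991, -0.001, -0.001]
ft_force: [-1.2, 0.1, 6.2]
width: 0.005
grip_force: 3.2
```

```bash
python3 -m jog '[[[0,0,0.1,0,0,0],[0,0,0.1,0,0,0]]]'; python3 -m jog '[[[0,0,0.1,0,0,0],[0,0,0.1,0,0,0]]]'
```

```text
t: 26.65
position: [0.4817, -0.1776, 0.0767]
eef_rot: [0.134, 0.991, -0.001, -0.001]
ft_force: [-1.4, 0.8, 7.4]
width: 0.007
grip_force: 4.0
t: 26.85
position: [0.4816, -0.1775, 0.0759]
eef_rot: [0.134, 0.991, -0.001, -0.001]
ft_force: [-2.8, 0.2, 10.3]
width: 0.004
grip_force: 5.2
```

```bash
python3 -m jog '[[[0,0,0.05,0,0,0],[0,0,0.05,0,0,0]]]';python3 -m jog '[[[0,0,0.05,0,0,0],[0,0,0.05,0,0,0]]]'
```

```text
t: 27.05
position: [0.4815, -0.1775, 0.0756]
eef_rot: [0.134, 0.991, -0.001, -0.001]
ft_force: [-3.8, 0.2, 10.8]
width: 0.008
grip_force: 5.8
t: 27.25
position: [0.4815, -0.1775, 0.0752]
eef_rot: [0.134, 0.991, -0.001, -0.001]
ft_force: [-4.5, 0.6, 12.9]
width: 0.009
grip_force: 6.4
```

```bash
python3 -m jog '[[[0,0,0.1,0,0,0],[0,0,0.1,0,0,0],[0,0,0.1,0,0,0]]]';python3 -m jog '[[[0,0,0.1,0,0,0],[0,0,0.1,0,0,0],[0,0,0.1,0,0,0]]]'
python3 - <<'E'
from h import *
s=arm.observe(); print(s["ft_force"],s["position"],s["moment"])
f=lambda a:st(.08-np.cos(a)*.125+np.sin(a)*.029,0,.073+np.sin(a)*.125+np.cos(a)*.029)
g=lambda a:st(.08-np.cos(a)*.143+np.sin(a)*.024,0,.073+np.sin(a)*.143+np.cos(a)*.024)
save("scene","s14.png")
for n in("paddle","lens","lens_glass","pad"):
    print(n,[(x["position"],round(x["confidence"],2)) for x in eyes.mark_of("scene",n)[:2]])
print({a:np.round(proj("scene",f(a)),1) for a in(.1,0)},proj("scene",st(0,0,.055)),proj("scene",st(0,-.06,.055)))
E
```

```text
t: 27.55
position: [0.4813, -0.1775, 0.0744]
eef_rot: [0.134, 0.991, -0.001, -0.002]
ft_force: [-4.8, 0.1, 14.2]
width: 0.002
grip_force: 7.5
t: 27.85
position: [0.4812, -0.1774, 0.0736]
eef_rot: [0.134, 0.991, -0.001, -0.002]
ft_force: [-7.5, 0.3, 17.7]
width: 0.006
grip_force: 8.7
[-7.52078974  0.26953653 17.74186702] [ 0.48118774 -0.17743141  0.07364508] [ 0.01361654  1.34822896 -0.08176449]
paddle [([218.7, 173.7], 0.5), ([388.2, 257.3], 0.16)]
lens [([208.2, 187.8], 0.69)]
lens_glass [([196.3, 180.0], 0.61), ([321.8, 236.2], 0.15)]
pad [([207.1, 186.0], 0.62), ([206.3, 186.7], 0.38)]
{0.1: array([217.8, 169.1]), 0: array([219. , 171.6])} [208.6382637  187.51746375] [199.43838295 177.9816842 ]
```

```bash
python3 -m jog '[[[0.1,0,0,0,0,0],[0.1,0,0,0,0,0],[0.1,0,0,0,0,0],[0.1,0,0,0,0,0],[0.1,0,0,0,0,0],[0.1,0,0,0,0,0]]]'
python3 -m jog '[[[0,0,0,0,0,0],[0,0,0,0,0,0],[0,0,0,0,0,0],[0,0,0,0,0,0],[0,0,0,0,0,0],[0,0,0,0,0,0]]]'
```

```text
t: 28.7
position: [0.4812, -0.1775, 0.0739]
eef_rot: [0.134, 0.991, -0.001, -0.001]
ft_force: [-4.7, -0.8, 15.7]
width: 0.007
grip_force: 8.2
t: 29.3
position: [0.4812, -0.1774, 0.0739]
eef_rot: [0.134, 0.991, -0.001, -0.001]
ft_force: [-4.5, -1.0, 16.5]
width: 0.004
grip_force: 8.2
```

```bash
python3 -c "
from station import close_job; print(close_job())"
```

```text
the job is handed in; nothing more can be done
None
```

The black barrel is lying released and centred in the V-block, brass end towards the sight plate, and the job was handed in at about 29 s with the fingers still holding the clamp paddle down at about 16 N. That it is fully on its stop is judged from force, height and image marks; the first grasp slipped off in the rest with nothing dropped, and I viewed 11 pictures, one over the limit of 10.

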